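# Clamp the amber lens carrier on the inspection stage

### The arm

A 7-joint arm with a two-finger parallel gripper is mounted at the origin on the work surface. World frame = base frame: x ahead of the robot, y to its left, z up, the work surface at z = 0. Lengths are in m, angles in rad, forces in N, time in s.
With the tool pointing down it reaches from about 0.425 to 0.95 m from the base axis. Payload 4.7 kg.
Tool frame: the origin (TCP) lies at the very end of the fingers, on their centre line; the grasp point (between the pads) lies 19 mm behind it; z points along the fingers, y is the direction in which the jaws open and shut (so a half turn about z gives the same grasp; the last joint's range is limited). The gripper opens to 87 mm and grips with 3 to 60 N. Pads are 19 mm wide; open, the fingers measure 117 mm over their backs; the gripper's body (75 mm by 190 mm) begins 51 mm behind the grasp point.
Start: joints at [-0.029, 0.469, -0.049, 1.532, 0.024, 1.141, -0.082], TCP at [0.675, 0, 0.223] pointing down, gripper open.
Joint ranges: [-2.59, 2.59], [-0.33, 1.99], [-1.39, 1.29], [0.1, 2.45], [-1.04, 4.18], [0.21, 1.99], [-2.66, 2.66]. Speed limits (rad/s): [2.57, 2.57, 3.14, 3.14, 3.14, 3.14, 3.14].

### API

Orientations are given as [roll, pitch, yaw] about the fixed x, y, z axes, in that order (R = Rz(yaw) Ry(pitch) Rx(roll)).
In Python, from station import * gives the robot as it stands.
- The arm moves only by the tool move_arm, never from a script. Its argument "targets" is text: rows parted by semicolons, each of 7 numbers parted by spaces: the shift along the tool's x, y, z in mm, then the turn, a rotation vector about the tool's x, y, z in units of 5 degrees (1.0 is 5 degrees), then the opening, from 0 (shut) to 1 (fully open). A call has 1 to 8 rows; each row shifts and turns the commanded pose from where the row before left it, along the tool's axes as they then stand; what a row does not reach is not made up. A row lasts 1/12 s, in which the tool goes at most 41.7 mm and 7.16 degrees, less where a joint would pass 70% of its speed; a pose out of reach is approached as far as the arm can. A call is refused whole if a number of a shift passes 41.7 or a number of a turn 1, either way. A call with a gripper value outside its range is refused whole. The fingers move at their own pace and stop on an object; the grip force is fixed at half the most. Time passes only in rows, so rows that do not move let the fingers close. It gives the time, the measured TCP pose, the force and the opening at its end, in the units of the state.
- get_obs(): the state, without advancing time (a new reading comes with each control period).
- capture(name): name is "scene" or "side" or "wrist"; returns a dict with "pixels" (384x512x3 uint8, blue, green, red), "depth" (384x512 float32, m along the optical axis (not along the pixel's ray), 0 where there is no reading), "intrinsics" (3x3 intrinsics, pixels), "rvec" (rotation vector, rad) and "tvec" (3), from world to camera coordinates, as OpenCV has them. Camera axes: x right, y down, z forward; pixel columns grow to the right and rows downward; lengths in m; the calibration is good to about 2 mm. A picture is of the moment at which its call begins.
- sign_off(): hands the job in, once; it reports no verdict.
The state is a dict: "t": time; "joint_positions": joint angles; "qvel": joint speeds; "effort": joint torques, N m; "ee_pos": TCP position; "orientation": TCP orientation; "contact_force": force on the tool from outside, world axes, zero at the start; "torque": the same for the moment, N m; "gripper_width": opening from 0.0 (shut) to 1.0 (fully open).
Only numpy, scipy, OpenCV 4.12 (cv2) and the standard library are available. Lean on these libraries where they do the work, as an engineer would, in place of code of your own. Each camera call takes 0.05 s, during which the arm holds its last target. There are 200 camera calls.

### The job

Load the carrier with the amber lens onto the white inspection stage: press its end against the orange sprung curved arm to draw the arm back, set the carrier flat on the deck behind the raised blue edge, and let go so that the arm holds it flush against that edge, square to it and about centred along it. Leave the green lens carrier where it lies.

Things in the scene. Friction and masses are not known exactly. Their poses are not given: they have to be found in the camera images.
- amber_carrier: loose black block with an amber (orange) 37 mm lens disc on top, about 70 g: 60 mm along its x, 46 along y, 16 high (lens +1). Origin: centre of the underside, z up. Either end may face the edge. Grip it across the 46 mm width at the middle of its long sides, leaving both ends free. A clear-lens and a green-lens carrier of the same shape lie about.
- green_carrier: the same carrier with a green lens, not wanted; origin at the centre of its underside
- stage: fixed white stage. Origin on the table under the centre of a seated carrier, z up. Deck 12 mm above it, x -97 to 53, y -76 to 68 mm, light window at x=y=0. Fixed edge: blue bar, inner face at x=+30 mm, 8 thick, y -35 to 35, top at z=20 (8 above the deck). A carrier seats with its 60 mm length along stage x, one end on that face, the arm pressing the other end.
- clip_post (a point): centre of the arm's end: an upright orange post 10 mm across, in the stage's frame z 14 to 42 mm (this point at z=28). At rest at x=-19, y=-13.5 mm, blocking the seat; a carrier end bearing on it, underside just above the edge's top, and moving to stage -x swings it back. About x=-35, y=0 with a carrier seated.
- clip (a joint): swing (rad) of the orange curved arm about its upright steel pivot at stage x=-70, y=-58 mm (18 mm across, top z=45): 0 at rest, grows as the post is drawn to stage -x; about 0.31 with a carrier seated, 0.47 with it 10 mm short of the edge, stop at 1.0. Its spring pushes to 0 (2 N at the post at rest, 4 N at 0.55) and slides a carrier let go on the deck home to the edge.
There are look-alikes about, which are no part of the job. Of the things that look like the stage, take the one that is farthest from the robot's base at the start.

How it is judged:
On the way:
1. the amber carrier bears on the stage while the sprung arm is drawn back (clip over 0.25 rad) (value of joint clip above 0.25 rad and contact force between amber_carrier and stage above 0.3 N), for 0.1 s.
At the end, for the whole second after the job is handed in: The amber carrier rests flat on the stage's deck (within 6 degrees, upright side up), its end within 6 mm of flush against the fixed edge, within 15 mm of centred along it and within 10 degrees of square to it, held there by the drawn-back arm (clip between 0.2 and 0.45 rad), at rest (x of amber_carrier in the frame of stage between -0.006 and 0.006 m and y of amber_carrier in the frame of stage between -0.015 and 0.015 m and z of amber_carrier in the frame of stage between 0.009 and 0.016 m and angle between the x axis of amber_carrier and the x axis of stage, either way round below 0.175 rad and angle between amber_carrier's own z axis and vertical below 0.1 rad and value of joint clip between 0.2 and 0.45 rad and linear speed of amber_carrier below 0.02 m/s); the robot touches nothing.
It fails at once if the green carrier is shifted by more than 30 mm (distance of green_carrier from where it was at the start of the episode above 0.03 m).
It also fails if it takes over 38 s, if anything falls off the work surface, if the arm or the gripper's body presses on something with over 40 N, if the wrist force passes 120 N, or if a joint passes its speed limit or range.

## Working session

There is one attempt and no reset: what is moved stays moved. The work goes in short steps, Python scripts to look and compute and a tool call to move; the robot and the scene stay as the last step left them, time stands still between calls to the robot, and variables do not carry over. Pictures are saved under pics/ and viewed, about 8 in all and at most 12, crops included, and the job is handed in when it is done.

Besides the shell and the picture viewer there is one more tool, called after ">>>" as a command line: name --argument value ..., lists and objects as JSON in quotes. move_arm: Moves the arm, as the interface text tells. Its arguments: {"type":"object","properties":{"targets":{"type":"string"}},"required":["targets"]}

```bash
mkdir -p pics; cat > h.py <<'E'
import numpy as np, cv2
from station import *
def cam(n):
    c=capture(n); c["R"]=cv2.Rodrigues(np.array(c["rvec"],float))[0]; c["t"]=np.array(c["tvec"],float).ravel(); c["K"]=np.array(c["intrinsics"],float); return c
def ray(c,u,v,z):
    d=c["R"].T@np.linalg.inv(c["K"])@np.array([u,v,1.]); o=-c["R"].T@c["t"]; return o+d*(z-o[2])/d[2]
def pt(c,u,v):
    Z=float(c["depth"][int(v),int(u)]); return c["R"].T@(np.linalg.inv(c["K"])@np.array([u,v,1.])*Z-c["t"])
def cloud(c):
    v,u=np.mgrid[:384,:512]; P=np.stack([u,v,np.ones_like(u)],-1).reshape(-1,3)@np.linalg.inv(c["K"]).T*c["depth"].reshape(-1,1)
    return ((P-c["t"])@c["R"]).reshape(384,512,3)
E
python3 - <<'E'
from h import *
a=cam("scene");b=cam("side");w=cam("wrist")
for n,c in (("scene",a),("side",b),("wrist",w)):
    print(n,-c["R"].T@c["t"],c["R"][2],c["K"][0,0]); np.savez(f"/tmp/{n}.npz",**{k:c[k] for k in("pixels","depth","R","t","K")})
cv2.imwrite("pics/scene1.png",cv2.resize(a["pixels"],(800,600),interpolation=cv2.INTER_CUBIC))
cv2.imwrite("pics/sw1.png",np.vstack([cv2.resize(x["pixels"],(400,300)) for x in(b,w)]))
print(get_obs())
E
```

```text
scene [0.81016351 0.4733061  0.8154121 ] [-0.35514134 -0.47920924 -0.80264134] 425.8162451641044
side [ 0.0747946  -0.3872973   0.49557567] [ 0.57476768  0.56076922 -0.59596979] 364.8656634772965
wrist [0.67432463 0.07661969 0.38292542] [-0.00259884 -0.27876532 -0.96035574] 284.699582479754
{'t': 0.15, 'joint_positions': array([-0.02888508,  0.46928977, -0.04860556,  1.53338814,  0.02412732,
        1.14098814, -0.08230148]), 'qvel': array([-7.86648093e-04, -1.02135672e-03,  5.84406349e-04, -2.28241260e-03,
       -2.29842873e-03,  5.62930273e-05, -1.00248643e-03]), 'effort': array([ 7.46239912e-04, -5.08426881e+01, -8.08802387e-02, -2.36421436e+01,
       -6.13636756e-02,  3.56170710e-02,  1.36465555e-04]), 'ee_pos': array([6.74559560e-01, 7.32802341e-06, 2.21731182e-01]), 'orientation': array([-3.14010718e+00,  6.47165686e-05,  1.57082578e+00]), 'contact_force': array([-0.51801021, -0.39224294,  1.52821015]), 'torque': array([ 0.01602747, -0.03363068, -0.00429336]), 'gripper_width': 1.0036004916351868}
```

View pics/scene1.png

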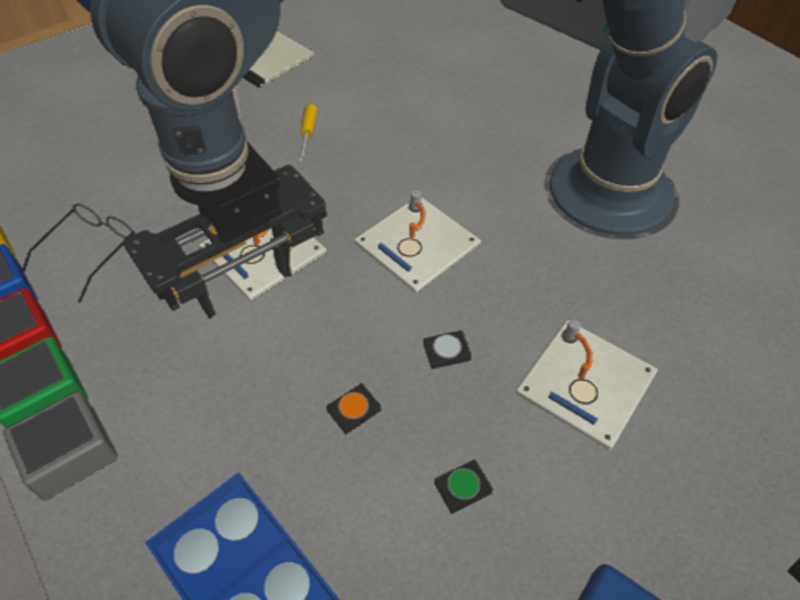

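View pics/sw1.png

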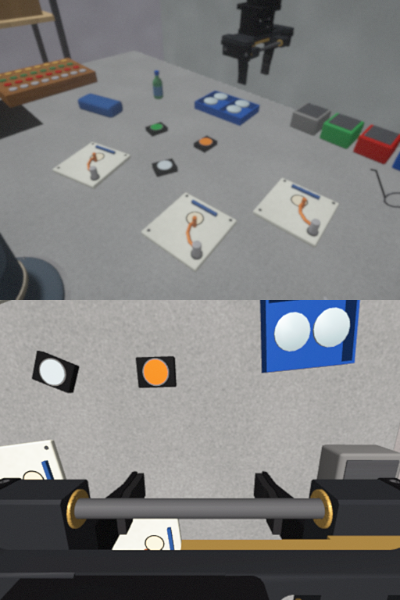

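The scene picture shows three stages: A at (270,260) partly under the gripper, B at (418,243), C at (588,383). The base is at (613,195), so A looks farthest from it. The amber carrier is at (353,407), clear at (447,347), green at (463,484). I'll measure all of these.

```bash
cat > m.py <<'E'
from h import *
def comps(m,amin):
    n,l,s,c=cv2.connectedComponentsWithStats(m.astype(np.uint8)); return [(l==i) for i in range(1,n) if s[i,4]>=amin]
def rect(c,m,z):
    v,u=np.nonzero(m); P=np.array([ray(c,a,b,z)[:2] for a,b in zip(u,v)])*1000
    (cx,cy),(w,h),a=cv2.minAreaRect(P.astype(np.float32)); 
    if w<h: w,h,a=h,w,a+90
    return [round(float(x),1) for x in(cx,cy,w,h,a)],(int(u.mean()),int(v.mean()),len(u))
def hsv(c): return [cv2.cvtColor(c["pixels"],cv2.COLOR_BGR2HSV)[...,i].astype(int) for i in range(3)]
E
python3 - <<'E'
from m import *
for n in("scene","side","wrist"):
    c=dict(np.load(f"/tmp/{n}.npz")); H,S,V=hsv(c); X=cloud(c); print("==",n)
    z=X[...,2]
    on=(c["depth"]>0)&(X[...,0]>.2)&(X[...,0]<1.2)&(abs(X[...,1])<.7)
    for nm,m,pl,amin in(("deck",on&(V>170)&(S<60)&(abs(z-.012)<.006),.012,150),
        ("bluebar",on&(H>100)&(H<125)&(S>120)&(z<.028)&(z>.008),.02,15),
        ("orange",on&(H>5)&(H<22)&(S>150)&(z<.05),.017,20),
        ("green",on&(H>45)&(H<85)&(S>100)&(z<.03),.017,40),
        ("black",on&(V<60)&(z>.008)&(z<.022),.016,60)):
        for k in comps(m,amin): print(nm,*rect(c,k,pl),"z",np.round(np.median(z[k])*1000,1),np.round(np.median(X[k][:,:2],0)*1000,0))
E
```

```text
== scene
deck [351.1, -95.7, 147.0, 145.3, 7.1] (269, 154, 1945) z 12.4 [349. -85.]
deck [518.3, -181.0, 66.8, 39.5, 7.3] (194, 162, 250) z 12.1 [ 516. -178.]
deck [594.8, -183.6, 78.2, 66.4, 179.8] (164, 176, 478) z 12.1 [ 598. -182.]
deck [316.8, 251.2, 147.6, 142.3, 17.6] (378, 244, 3046) z 12.5 [316. 257.]
deck [335.4, 260.0, 31.4, 29.4, 144.0] (373, 250, 161) z 13.1 [336. 260.]
bluebar [406.9, -83.8, 65.8, 4.4, 97.2] (252, 163, 37) z 20.1 [407. -85.]
bluebar [616.3, -198.9, 22.8, 3.6, 96.4] (154, 173, 17) z 20.0 [ 617. -199.]
bluebar [369.8, 270.6, 65.8, 5.8, 107.7] (366, 260, 79) z 20.2 [369. 272.]
bluebar [830.7, 188.6, 180.7, 127.5, 95.2] (144, 346, 762) z 20.1 [827. 174.]
orange [327.6, -128.3, 76.1, 17.1, 40.6] (266, 141, 58) z 32.2 [ 343. -108.]
orange [559.0, -249.7, 26.7, 11.0, 33.6] (165, 151, 21) z 29.3 [ 565. -239.]
orange [294.9, 220.9, 73.7, 19.5, 50.1] (374, 227, 85) z 32.4 [300. 230.]
orange [604.0, 93.6, 35.7, 33.8, 55.6] (225, 258, 215) z 17.6 [605.  95.]
green [554.2, 266.4, 36.7, 33.3, 51.2] (296, 309, 265) z 17.5 [555. 267.]
black [446.8, 97.6, 58.8, 49.5, 15
[... 1668 characters left out ...]
0, 299, 2224) z 11.4 [ 571. -205.]
deck [584.2, -226.0, 32.8, 29.4, 0.1] (197, 311, 309) z 11.8 [ 584. -226.]
bluebar [771.2, 143.3, 97.4, 8.9, 95.8] (338, 44, 457) z 18.7 [770. 147.]
bluebar [785.0, 190.4, 25.5, 1.9, 180.0] (352, 0, 45) z 11.6 [783. 193.]
bluebar [894.9, 151.3, 81.9, 15.5, 98.0] (448, 39, 744) z 19.6 [896. 148.]
bluebar [406.9, -68.3, 34.5, 10.1, 96.7] (60, 217, 178) z 19.1 [406. -69.]
bluebar [617.4, -209.2, 50.1, 6.7, 95.9] (217, 305, 127) z 19.3 [ 617. -211.]
orange [604.6, 95.0, 35.8, 35.3, 87.6] (198, 91, 742) z 16.5 [605.  95.]
black [447.1, 94.6, 63.0, 45.3, 158.1] (72, 91, 990) z 15.2 [458.  96.]
black [605.9, 94.6, 59.0, 44.2, 1.6] (200, 91, 838) z 15.2 [616.  95.]
```

Distances from the base to the stage centres: A (564,-234) is 610 mm, C (318,250) is 405 mm and B (352,-98) is 366 mm. That makes A, at scene pixel (270,260), the stage. The amber lens carrier, at scene pixel (353,407), measures 59x46 mm at z 16, which fits. One enlarged crop to confirm.

```bash
python3 - <<'E'
import numpy as np,cv2
s=np.load("/tmp/side.npz")["pixels"]; a=np.load("/tmp/scene.npz")["pixels"]
r=lambda x:cv2.resize(x,(400,400),interpolation=cv2.INTER_CUBIC)
cv2.imwrite("pics/crop1.png",np.hstack([r(s[210:330,310:450]),r(a[220:300,185:265])]))
E
```

```text
(no output)
```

View pics/crop1.png

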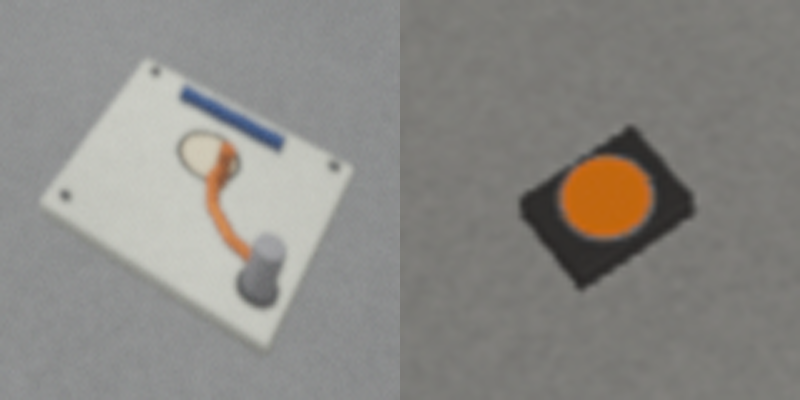

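>>> move_arm --targets "0 0 0 0 0 1 1;0 0 0 0 0 1 1;0 0 0 0 0 1 1;0 0 0 0 0 1 1;0 0 0 0 0 1 1;0 0 0 0 0 1 1;0 0 0 0 0 1 1;0 0 0 0 0 1 1"

```text
t: 0.82
ee_pos: [0.6748, 0.0001, 0.2221]
orientation: [-3.141, 0.0, 0.868]
contact_force: [-0.0, -0.4, -0.4]
gripper_width: 1.003
```

The crop confirms both. Left: stage A with its blue edge, ring window, orange curved arm and steel pivot. Right: the amber-lens black carrier. Next I finish the turn so the jaws lie across the carrier's 46 mm width.

>>> move_arm --targets "0 0 0 0 0 1 1;0 0 0 0 0 1 1;0 0 0 0 0 1 1;0 0 0 0 0 1 1;0 0 0 0 0 1 1;0 0 0 0 0 1 1;0 0 0 0 0 1 1;0 0 0 0 0 1 1"

```text
t: 1.48
ee_pos: [0.6747, 0.0001, 0.2221]
orientation: [-3.141, 0.001, 0.17]
contact_force: [0.5, -0.4, -0.8]
gripper_width: 0.996
```

>>> move_arm --targets "0 0 0 0 0 1 1;0 0 0 0 0 0.7 1;-35 -30 0 0 0 0 1;-35 -30 0 0 0 0 1;0 -34 0 0 0 0 1;0 0 0 0 0 0 1;0 0 0 0 0 0 1"

```text
t: 2.07
ee_pos: [0.6088, 0.0898, 0.2224]
orientation: [-3.14, 0.0, 0.032]
contact_force: [-0.1, -0.3, 0.0]
gripper_width: 1.002
```

```bash
python3 - <<'E'
from m import *
o=get_obs(); print(o["t"],o["ee_pos"],o["orientation"])
for n in("scene","side","wrist"):
    c=cam(n); H,S,V=hsv(c); X=cloud(c); z=X[...,2]; print("==",n)
    np.savez(f"/tmp/{n}2.npz",**{k:c[k] for k in("pixels","depth","R","t","K")})
    near=lambda x,y,r:(np.hypot(X[...,0]-x,X[...,1]-y)<r)&(c["depth"]>0)
    A=near(.564,-.232,.12)
    for nm,m,pl,amin in(("deck",A&(V>150)&(S<70)&(abs(z-.012)<.005),.012,150),
        ("bluebar",A&(H>100)&(H<125)&(S>110)&(z<.028)&(z>.013),.02,15),
        ("lens",near(.605,.095,.05)&(H>5)&(H<22)&(S>150),.017,20),
        ("black",near(.605,.095,.05)&(z<.023)&(z>.011),.016,60)):
        for k in comps(m,amin): print(nm,*rect(c,k,pl),"z",np.round(np.median(z[k])*1000,1))
cv2.imwrite("pics/w2.png",c["pixels"])
E
```

```text
2.0667 [0.60877614 0.08984453 0.22238856] [-3.14044349e+00  2.92157551e-04  3.17515126e-02]
== scene
deck [588.7, -227.0, 149.0, 95.7, 95.2] (157, 165, 1166) z 12.1
bluebar [618.8, -221.1, 67.4, 3.7, 96.3] (149, 168, 47) z 20.0
lens [604.0, 93.6, 35.7, 33.8, 55.6] (225, 258, 216) z 17.6
black [605.2, 96.4, 60.1, 48.3, 1.9] (226, 260, 576) z 16.8
== side
deck [563.3, -234.8, 153.5, 143.4, 5.6] (378, 269, 4328) z 13.3
bluebar [618.1, -224.3, 61.2, 4.5, 95.8] (390, 244, 54) z 20.9
lens [609.1, 95.1, 34.2, 30.3, 4.9] (262, 180, 92) z 18.5
black [604.3, 90.3, 65.9, 50.6, 1.4] (263, 182, 330) z 17.4
== wrist
deck [581.0, -211.8, 112.2, 110.0, 95.8] (468, 191, 5091) z 11.3
bluebar [618.2, -215.4, 63.9, 7.3, 95.7] (486, 167, 264) z 19.0
lens [604.8, 94.4, 35.6, 35.0, 91.5] (248, 170, 589) z 16.6
lens [427.5, 314.7, 33.0, 18.7, 136.1] (97, 285, 116) z 310.8
lens [384.6, 1.3, 228.6, 21.9, 91.4] (304, 312, 993) z 319.9
black [605.5, 94.1, 59.2, 45.7, 1.5] (248, 170, 1527) z 15.9
```

View pics/w2.png

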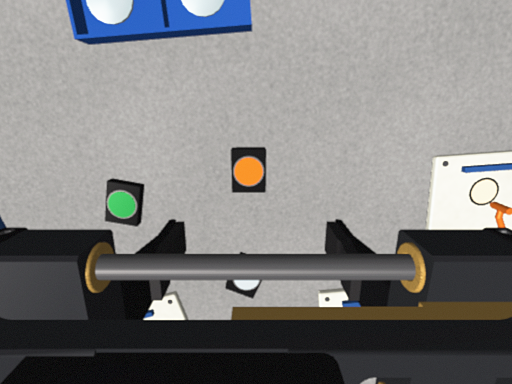

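The wrist view puts the amber carrier at (248,170), centred between the jaws, with the clear carrier at (240,283) and green at (122,203) well clear of the fingers. Carrier: (605.0, 94.4) mm, yaw 1.5°. Descending to grasp.

>>> move_arm --targets "-3.7 -4.7 40 0 0 0 1;0 0 40 0 0 0 1;0 0 40 0 0 0 1;0 0 40 0 0 0 1;0 0 30 0 0 0 1;0 0 18 0 0 0 1;0 0 10 0 0 0 1;0 0 0 0 0 0 1"

```text
t: 2.88
ee_pos: [0.6052, 0.0894, 0.0027]
orientation: [3.14, 0.003, 0.024]
contact_force: [-0.1, 0.3, -0.6]
gripper_width: 1.0
```

>>> move_arm --targets "0 0 0 0 0 0 1;0 0 0 0 0 0 0.3;0 0 0 0 0 0 0.3;0 0 0 0 0 0 0.3;0 0 0 0 0 0 0.3;0 0 0 0 0 0 0.3;0 0 0 0 0 0 0.3"

```text
t: 3.47
ee_pos: [0.6058, 0.0913, 0.005]
orientation: [-3.141, -0.001, 0.026]
contact_force: [-0.3, -0.1, -0.3]
gripper_width: 0.627
```

>>> move_arm --targets "0 0 0 0 0 0 0.3;0 0 0 0 0 0 0.3;0 0 0 0 0 0 0.3;0 0 0 0 0 0 0.3"

```text
t: 3.8
ee_pos: [0.6057, 0.0915, 0.0047]
orientation: [-3.141, -0.0, 0.026]
contact_force: [0.1, 0.9, 3.5]
gripper_width: 0.527
```

>>> move_arm --targets "0 0 -20 0 0 0 0.3;0 0 -20 0 0 0 0.3;0 0 -20 0 0 0 0.3;0 0 -20 0 0 0 0.3;0 0 0 0 0 0 0.3"

```text
t: 4.22
ee_pos: [0.6084, 0.0913, 0.0883]
orientation: [-3.14, -0.007, 0.026]
contact_force: [-0.5, 1.0, -0.7]
gripper_width: 0.524
```

```bash
python3 - <<'E'
from m import *
o=get_obs(); e=o["ee_pos"];print(o["t"],e,o["orientation"],o["gripper_width"])
for n in("scene","side","wrist"):
    c=cam(n); H,S,V=hsv(c); X=cloud(c); z=X[...,2]; print("==",n)
    near=(np.hypot(X[...,0]-e[0],X[...,1]-e[1])<.05)&(c["depth"]>0)
    zz=e[2]+.012
    for k in comps(near&(H>5)&(H<22)&(S>150)&(abs(z-zz)<.02),20): print("lens",*rect(c,k,zz),"z",np.round(np.median(z[k])*1000,1))
cv2.imwrite("pics/w3.png",c["pixels"])
E
```

```text
4.2167 [0.60836351 0.09127593 0.08828773] [-3.14042596 -0.00718705  0.02582741] 0.5237670397602325
== scene
== side
lens [608.5, 93.2, 36.9, 29.0, 42.1] (265, 150, 97) z 100.1
== wrist
lens [613.3, 91.5, 35.2, 22.6, 91.5] (255, 236, 2015) z 96.5
```

View pics/w3.png

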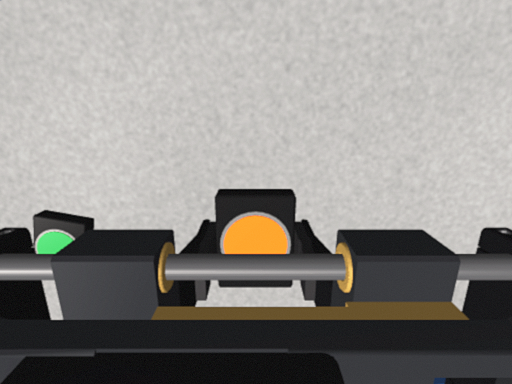

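The wrist view shows the amber carrier held squarely between the fingers, lens at (255,243), width 45.6 mm as it should be. Now to hover above the stage, on the edge side.

>>> move_arm --targets "0 0 0 0 0 -0.86 0.3;-4 38 0 0 0 0 0.3;-4 40 0 0 0 0 0.3;-4 40 0 0 0 0 0.3;-4 40 0 0 0 0 0.3;-4 40 0 0 0 0 0.3;-4 40 0 0 0 0 0.3;-4 40 0 0 0 0 0.3"

```text
t: 5.03
ee_pos: [0.6044, -0.1898, 0.0826]
orientation: [-3.14, 0.003, 0.101]
contact_force: [1.1, 0.8, 0.5]
gripper_width: 0.521
```

>>> move_arm --targets "-4 36 0 0 0 0 0.3;0 0 0 0 0 0 0.3;0 0 0 0 0 0 0.3;0 0 0 0 0 0 0.3"

```text
t: 5.37
ee_pos: [0.6046, -0.2234, 0.0828]
orientation: [-3.14, 0.003, 0.101]
contact_force: [0.3, 0.8, -0.9]
gripper_width: 0.525
```

```bash
cat > look.py <<'E'
from m import *
import sys
o=get_obs(); e=o["ee_pos"];print(o["t"],e,o["orientation"],o["gripper_width"],o["contact_force"])
ims=[]
for n in("scene","side","wrist"):
    c=cam(n); H,S,V=hsv(c); X=cloud(c); z=X[...,2]; print("==",n); ims.append(c["pixels"])
    np.savez(f"/tmp/{n}L.npz",**{k:c[k] for k in("pixels","depth","R","t","K")})
    near=lambda x,y,r:(np.hypot(X[...,0]-x,X[...,1]-y)<r)&(c["depth"]>0)
    A=near(.564,-.232,.12); zt=e[2]+.0113; 
    for nm,m,pl,amin in(("deck",A&(V>150)&(S<70)&(abs(z-.012)<.005),.012,300),
        ("bluebar",A&(H>100)&(H<125)&(S>110)&(z<.028)&(z>.013),.02,15),
        ("lens",near(e[0],e[1],.06)&(H>5)&(H<22)&(S>150)&(abs(z-zt)<.012),zt+.001,20),
        ("black",near(e[0],e[1],.06)&(V<70)&(abs(z-zt)<.006),zt,60),
        ("orange",A&(H>3)&(H<22)&(S>150)&(z>.03)&(z<.05)&(V<235),.042,4)):
        for k in comps(m,amin): print(nm,*rect(c,k,pl),"z",np.round(np.median(z[k])*1000,1))
E
python3 - <<'E'
from look import *
cv2.imwrite("pics/w4.png",np.hstack([cv2.resize(ims[2],(400,300)),cv2.resize(ims[1][190:340,290:490],(400,300))]))
E
```

```text
5.3667 [ 0.6046207  -0.22341668  0.08276602] [-3.13950203e+00  2.59187031e-03  1.01241341e-01] 0.5247971869321891 [ 0.28342142  0.81345868 -0.85884186]
== scene
deck [562.6, -229.5, 147.8, 147.1, 5.3] (172, 162, 1662) z 12.2
bluebar [618.8, -221.1, 67.4, 5.4, 94.6] (149, 168, 48) z 20.5
lens [617.5, -218.1, 14.8, 11.4, 75.5] (144, 147, 22) z 95.3
black [626.4, -218.0, 48.0, 17.0, 96.1] (140, 150, 99) z 93.8
orange [556.6, -233.5, 32.1, 10.9, 11.9] (166, 148, 28) z 32.6
== side
deck [562.7, -235.2, 154.9, 144.1, 5.5] (378, 269, 4407) z 13.4
bluebar [618.0, -225.6, 61.4, 4.9, 95.8] (391, 245, 58) z 20.9
lens [610.0, -222.0, 34.4, 33.3, 135.3] (396, 214, 205) z 96.9
black [587.3, -226.1, 61.2, 40.2, 99.5] (392, 223, 269) z 95.0
orange [566.6, -243.3, 5.7, 2.4, 179.2] (388, 255, 6) z 43.5
orange [542.2, -248.8, 28.2, 3.5, 16.2] (385, 264, 18) z 33.6
== wrist
deck [596.7, -229.9, 142.9, 82.2, 95.3] (269, 193, 7259) z 11.2
deck [511.6, -233.4, 107.9, 27.8, 96.1] (249, 297, 1714) z 11.4
bluebar [619.5, -223.4, 67.4, 6.9, 94.8] (258, 185, 551) z 19.1
lens [611.5, -221.0, 36.2, 23.8, 96.0] (254, 236, 2015) z 95.2
black [617.8, -220.4, 64.4, 37.5, 96.0] (255, 212, 2612) z 93.7
black [578.5, -224.5, 43.9, 3.5, 96.1] (254, 283, 413) z 94.0
orange [538.1, -261.8, 13.9, 3.1, 48.0] (294, 292, 44) z 30.7
orange [532.8, -269.7, 3.1, 0.8, 31.4] (303, 298, 5) z 30.8
```

View pics/w4.png

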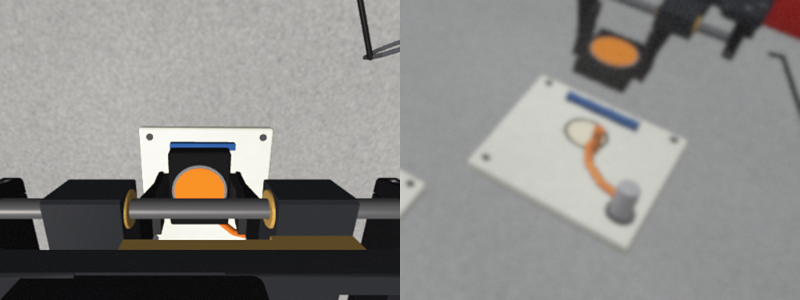

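The wrist half shows the carrier above the blue bar at (203,146), square to the stage. The side half shows the arm at rest under it, tip at (598,130). Stage origin is (585.0, -226.8) mm with yaw 5.8°. The carrier centre is at stage x ≈ 20 (19.2 from the tool, 21.1 from the wrist camera). I'll shift 4 mm further toward +x, then lower until the underside is about 3 mm above the edge.

>>> move_arm --targets "4 1.5 0 0 0 0 0.3;0 0 20 0 0 0 0.3;0 0 20 0 0 0 0.3;0 0 15 0 0 0 0.3;0 0 0 0 0 0 0.3;0 0 0 0 0 0 0.3;0 0 0 0 0 0 0.3"

```text
t: 6.1
ee_pos: [0.6107, -0.2254, 0.0305]
orientation: [3.141, -0.002, 0.102]
contact_force: [-0.2, -0.1, -0.9]
gripper_width: 0.529
```

>>> move_arm --targets "0 0 3 0 0 0 0.3;-5 0 0 0 0 0 0.3;-5 0 0 0 0 0 0.3;-5 0 0 0 0 0 0.3;-5 0 0 0 0 0 0.3;-5 0 0 0 0 0 0.3;0 0 0 0 0 0 0.3;0 0 0 0 0 0 0.3"

```text
t: 6.77
ee_pos: [0.5864, -0.2271, 0.0276]
orientation: [-3.141, -0.004, 0.102]
contact_force: [4.7, 2.2, -0.4]
gripper_width: 0.522
```

```bash
python3 - <<'E'
from look import *
cv2.imwrite("pics/w5.png",np.hstack([cv2.resize(ims[2],(400,300)),cv2.resize(ims[1][190:340,290:490],(400,300))]))
E
```

```text
6.7667 [ 0.58640788 -0.22713775  0.02755262] [-3.14140242 -0.00379908  0.10180434] 0.5220996449415721 [ 4.7342498   2.22008922 -0.36717074]
== scene
deck [562.6, -229.9, 147.8, 146.7, 5.3] (170, 166, 1262) z 12.2
bluebar [617.9, -221.2, 67.4, 5.5, 96.4] (149, 167, 58) z 19.9
black [606.4, -221.6, 49.0, 19.7, 96.1] (151, 161, 93) z 38.5
orange [599.9, -220.8, 19.8, 8.1, 131.9] (155, 158, 19) z 40.5
== side
deck [562.4, -235.4, 155.2, 144.4, 5.5] (378, 272, 3828) z 13.3
lens [590.2, -227.4, 33.3, 31.0, 135.2] (386, 244, 198) z 41.4
lens [544.6, -236.2, 34.1, 6.9, 24.5] (378, 259, 40) z 40.4
black [567.6, -212.9, 39.7, 13.7, 30.1] (372, 248, 74) z 39.6
black [570.9, -247.3, 36.4, 18.6, 166.4] (391, 257, 101) z 39.5
orange [587.8, -228.1, 33.2, 30.9, 135.2] (386, 244, 198) z 41.4
orange [542.4, -236.9, 34.0, 6.9, 24.5] (378, 259, 40) z 40.4
orange [509.2, -276.4, 11.9, 1.9, 90.0] (390, 284, 9) z 32.5
== wrist
deck [601.8, -229.4, 142.0, 71.7, 95.8] (262, 187, 12742) z 11.2
deck [531.0, -210.5, 41.7, 21.0, 95.8] (225, 296, 888) z 11.4
deck [535.9, -257.8, 37.5, 21.0, 95.8] (287, 296, 837) z 11.4
bluebar [619.0, -223.4, 68.3, 8.2, 95.8] (253, 180, 1485) z 19.1
lens [592.6, -226.7, 35.9, 23.6, 95.8] (254, 236, 2025) z 39.0
lens [551.7, -233.3, 13.5, 12.3, 5.8] (256, 296, 287) z 40.7
black [598.8, -226.3, 64.6, 37.2, 95.8] (255, 212, 2618) z 37.7
black [559.5, -230.0, 43.6, 4.2, 95.8] (254, 283, 433) z 37.8
orange [604.2, -221.9, 1.7, 0.0, 95.8] (248, 216, 4) z 38.6
orange [604.9, -229.0, 1.7, 0.0, 95.8] (261, 216, 4) z 38.1
orange [603.7, -233.9, 2.5, 0.3, 67.8] (270, 218, 5) z 39.0
orange [591.3, -244.4, 2.5, 0.0, 7.6] (286, 241, 5) z 39.1
orange [583.0, -237.1, 1.7, 0.0, 95.8] (271, 253, 4) z 39.3
orange [552.9, -231.8, 15.8, 8.4, 21.4] (257, 295, 202) z 40.3
```

View pics/w5.png

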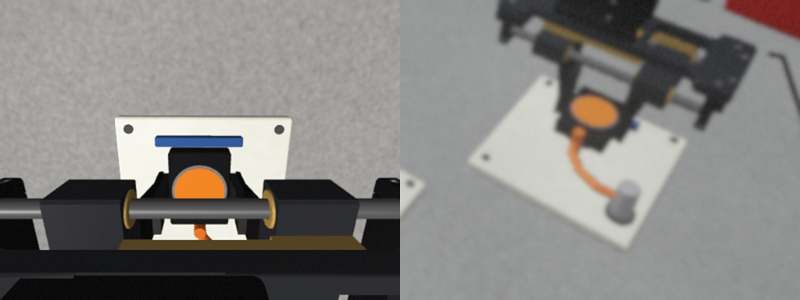

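The post at (200,232) in the wrist half bears on the carrier's rear end and the arm is drawn back. The carrier centre is at stage x ≈ +2. Another 8 mm back, then lower to the deck.

>>> move_arm --targets "-4 0 0 0 0 0 0.3;-4 0 0 0 0 0 0.3;0 0 0 0 0 0 0.3;0 0 0 0 0 0 0.3"

```text
t: 7.25
ee_pos: [0.5771, -0.2288, 0.0266]
orientation: [3.142, -0.001, 0.101]
contact_force: [4.6, 2.8, -0.1]
gripper_width: 0.524
```

>>> move_arm --targets "0 0 3 0 0 0 0.3;0 0 3 0 0 0 0.3;0 0 3 0 0 0 0.3;0 0 1.5 0 0 0 0.3;0 0 0 0 0 0 0.3;0 0 0 0 0 0 0.3"

```text
t: 7.75
ee_pos: [0.5767, -0.2298, 0.0167]
orientation: [3.141, 0.0, 0.101]
contact_force: [1.6, 0.7, 6.0]
gripper_width: 0.526
```

The carrier is on the deck (TCP 16.7 mm, underside 12.0 mm) with 6 N upward force while the arm is drawn back. Holding briefly, then releasing.

>>> move_arm --targets "0 0 0 0 0 0 0.3;0 0 0 0 0 0 0.3;0 0 0 0 0 0 0.7;0 0 0 0 0 0 0.7;0 0 0 0 0 0 0.7;0 0 0 0 0 0 0.7;0 0 0 0 0 0 0.7;0 0 0 0 0 0 0.7"

```text
t: 8.42
ee_pos: [0.5763, -0.2289, 0.0157]
orientation: [-3.141, 0.001, 0.101]
contact_force: [-0.4, -0.2, 0.6]
gripper_width: 0.696
```

```bash
python3 - <<'E'
from look import *
cv2.imwrite("pics/w6.png",np.hstack([cv2.resize(ims[2],(400,300)),cv2.resize(ims[1][190:340,290:490],(400,300))]))
E
```

```text
8.4167 [ 0.57632582 -0.22889084  0.01570021] [-3.14132246e+00  9.80068317e-04  1.01123102e-01] 0.6957365118217211 [-0.35047498 -0.17019905  0.62018553]
== scene
deck [562.5, -228.8, 148.4, 147.8, 95.3] (168, 166, 1160) z 12.3
bluebar [617.9, -221.2, 67.4, 5.5, 96.4] (149, 167, 59) z 20.3
lens [593.8, -225.8, 33.4, 13.4, 110.1] (156, 159, 39) z 30.0
black [604.5, -222.4, 49.9, 26.8, 107.7] (154, 164, 104) z 27.3
orange [599.9, -218.9, 23.1, 9.0, 95.6] (155, 159, 18) z 31.0
== side
deck [562.7, -235.5, 154.8, 144.6, 5.6] (377, 273, 3530) z 13.3
lens [589.3, -229.2, 33.5, 33.3, 135.2] (385, 250, 208) z 30.8
lens [549.4, -231.6, 31.7, 6.8, 29.0] (375, 262, 34) z 33.2
black [566.4, -244.3, 29.8, 17.4, 5.1] (387, 263, 82) z 28.6
orange [557.8, -240.4, 68.5, 32.4, 24.4] (383, 252, 220) z 31.2
orange [507.8, -277.0, 11.1, 2.0, 96.6] (390, 284, 10) z 32.3
== wrist
deck [599.8, -229.6, 141.8, 75.2, 95.6] (261, 182, 16878) z 11.2
deck [526.4, -201.7, 54.5, 26.8, 108.5] (215, 295, 1494) z 11.3
deck [534.7, -260.6, 45.8, 19.7, 95.8] (291, 293, 1453) z 11.3
bluebar [618.1, -223.5, 68.2, 8.6, 95.8] (253, 169, 1799) z 19.1
lens [586.4, -228.2, 36.6, 30.8, 95.8] (256, 229, 2766) z 28.6
lens [547.7, -230.3, 9.1, 8.5, 5.8] (252, 285, 150) z 33.9
lens [537.0, -237.6, 6.2, 3.6, 95.8] (263, 304, 35) z 29.6
black [592.7, -227.9, 45.5, 44.6, 4.6] (256, 199, 2473) z 27.1
black [576.5, -193.8, 18.8, 11.5, 3.0] (198, 233, 239) z 27.0
black [583.5, -262.9, 19.0, 10.8, 5.8] (312, 234, 234) z 27.1
orange [553.1, -229.8, 16.8, 9.1, 15.0] (253, 294, 342) z 40.4
```

View pics/w6.png

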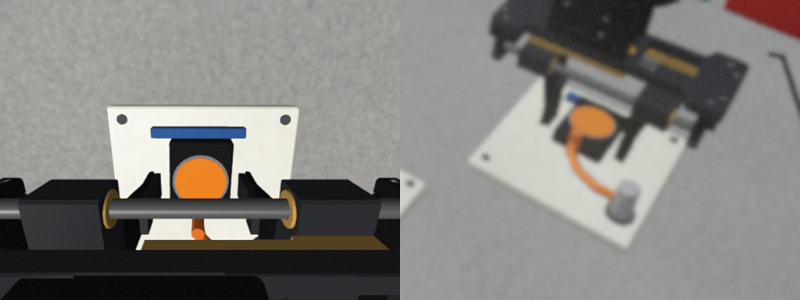

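The carrier at (200,178) in the wrist half has slid home against the bar, the post is on its rear end at (198,233), and the fingers are clear on both sides. Lifting straight up.

>>> move_arm --targets "0 0 -10 0 0 0 0.7;0 0 -20 0 0 0 0.7;0 0 -35 0 0 0 0.7;0 0 -40 0 0 0 0.7;0 0 -40 0 0 0 0.7;-30 0 -30 0 0 0 0.7;-30 0 0 0 0 0 0.7;0 0 0 0 0 0 0.7"

```text
t: 9.23
ee_pos: [0.513, -0.2372, 0.1935]
orientation: [3.141, -0.001, 0.096]
contact_force: [-1.4, 0.2, -1.4]
gripper_width: 0.701
```

```bash
python3 - <<'E'
from m import *
o=get_obs();print(o["t"],o["ee_pos"],o["contact_force"])
a=np.radians(5.8);O=np.array([585,-226.8])
ims=[]
for n in("scene","side","wrist"):
    c=cam(n);H,S,V=hsv(c);X=cloud(c);z=X[...,2];ims.append(c["pixels"]);print("==",n)
    A=(np.hypot(X[...,0]-.575,X[...,1]+.23)<.1)&(c["depth"]>0)
    for nm,m,pl,am in(("bar",A&(H>100)&(H<125)&(S>110)&(z<.028)&(z>.013),.02,15),("black",A&(V<75)&(S<90)&(abs(z-.028)<.004),.028,40),("orange",A&(H>3)&(H<22)&(S>150)&(z>.02)&(z<.05),.029,8)):
        for k in comps(m,am):
            r,p=rect(c,k,pl); d=np.array(r[:2])-O; print(nm,r,p,"stage xy",np.round([d@[np.cos(a),np.sin(a)],d@[-np.sin(a),np.cos(a)]],1),"z",round(float(np.median(z[k]))*1000,1))
cv2.imwrite("pics/w7.png",np.hstack([cv2.resize(ims[2],(400,300)),cv2.resize(ims[1][190:340,290:490],(400,300))]))
E
```

```text
9.2333 [ 0.51304316 -0.23720397  0.19349645] [-1.35039067  0.2298925  -1.36828016]
== scene
bar [617.9, -221.2, 67.4, 5.5, 96.4] (149, 168, 58) stage xy [33.3  2.2] z 20.2
black [585.1, -224.9, 59.2, 48.0, 4.8] (160, 160, 163) stage xy [0.3 1.9] z 28.1
orange [532.0, -250.3, 73.2, 17.2, 57.5] (173, 144, 63) stage xy [-55.1 -18. ] z 32.0
orange [583.0, -230.0, 36.8, 32.9, 144.1] (159, 157, 133) stage xy [-2.3 -3. ] z 29.4
== side
black [564.3, -249.0, 28.6, 17.4, 141.0] (387, 262, 72) stage xy [-22.8 -20. ] z 29.1
orange [584.8, -226.4, 41.7, 32.2, 145.7] (385, 250, 208) stage xy [-0.2  0.4] z 30.8
orange [544.8, -233.0, 19.6, 5.1, 29.5] (375, 263, 22) stage xy [-40.6  -2.1] z 32.7
== wrist
bar [616.6, -223.4, 67.2, 7.2, 95.7] (254, 84, 435) stage xy [31.8  0.2] z 19.2
black [584.0, -229.0, 57.8, 43.4, 4.7] (255, 114, 988) stage xy [-1.2 -2.1] z 27.4
orange [583.9, -228.3, 35.4, 35.2, 95.7] (255, 115, 888) stage xy [-1.2 -1.4] z 28.5
orange [529.7, -251.7, 66.2, 19.2, 57.2] (268, 165, 346) stage xy [-57.5 -19.2] z 31.1
```

View pics/w7.png

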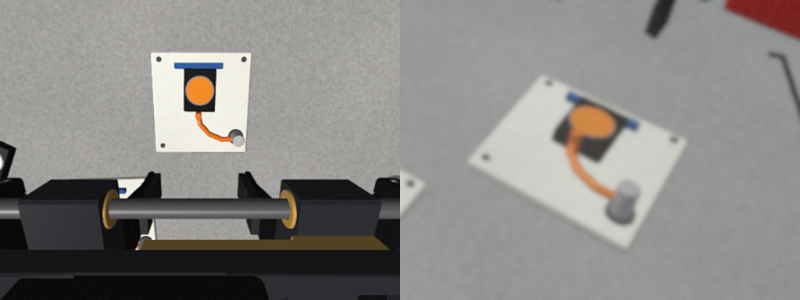

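The wrist half shows the carrier at (200,90) flush against the blue bar at (198,66), square and centred, with the arm on its rear end at (199,115) and the gripper well clear. Handing in.

```bash
python3 -c "
from station import *
print(sign_off())"
```

```text
the job is handed in; nothing more can be done
None
```

The amber carrier is seated on the farthest stage (about 610 mm from the base), held against the blue edge by the orange arm. I handed the job in at about 9.4 s on the robot clock; no verdict was reported.

I gripped the carrier across its width and used its end to press the arm back. I then set it on the deck about 7 mm short of the edge and let go, and the spring slid it home. While the arm was drawn back, the carrier bore on the deck with about 6 N.

The last checks, in the stage's frame:

| Check | Result | Allowed |
|---|---|---|
| Position along the stage (x) | within about 1.5 mm of seated | ±6 mm |
| Position along the edge (y) | within about 2 mm of centred | ±15 mm |
| Squareness | about 1° off | 10° |
| Carrier top height | 27.4–28.1 mm (28 expected when flat on the deck) | underside at 9–16 mm |

- **Gripper:** it was clear of everything, with the TCP at 0.19 m.
- **Camera disagreement:** the cameras differed by up to about 4 mm in y. The side view of the carrier's top was partly hidden, so I used the lens there instead.
- **Not measured:** I did not measure the clip angle. I judged it from the post bearing on the end of the seated carrier.
- **Green carrier:** the arm never went near it, but I did not measure it again at the end.

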